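# Find the hidden catch and open the battery door

### The arm

A 6-joint arm with a two-finger parallel gripper is mounted at the origin on the work surface. World frame = base frame: x ahead of the robot, y to its left, z up, the work surface at z = 0. Lengths are in m, angles in rad, forces in N, time in s.
With the tool pointing down it reaches from about 0.3 to 0.775 m from the base axis. Payload 14.6 kg.
Tool frame: the origin (TCP) lies midway between the tips of the shut fingers; the grasp point (between the pads) lies 19 mm behind it; z points along the fingers, y is the direction in which the jaws open and shut (so a half turn about z gives the same grasp; the last joint's range is limited). The gripper opens to 94 mm and grips with 3 to 60 N. Pads are 16 mm wide; open, the fingers measure 119 mm over their backs; the gripper's body (75 mm by 177 mm) begins 78 mm behind the grasp point.
Start: joints at [-1.319, 0.3, 1.521, -0, 1.321, -0.067], TCP at [0.172, -0.522, 0.205] pointing down, gripper open.
Joint ranges: [-3.03, 3.03], [-0.79, 2.21], [0.23, 2.52], [-1.04, 4.18], [0, 3.07], [-2.55, 2.55]. Speed limits (rad/s): [2.22, 2.22, 2.57, 3.14, 3.14, 3.14].

### API

Orientations are given as [roll, pitch, yaw] about the fixed x, y, z axes, in that order (R = Rz(yaw) Ry(pitch) Rx(roll)).
In Python, from station import readout, imaging, job gives the robot as it stands.
- The arm moves only by the tool arm_command, never from a script. Its argument "increments" is a list of rows, each an object with "gripper": the opening, from 0 (shut) to 1 (fully open); "slide": the shift along the world's x, y, z in m, a list of three; "yaw": the turn about the world's z in rad. A call has 1 to 8 rows; each row is the pose to reach, as a shift and turn from the pose commanded when the call began; what a row does not reach only later rows make up. A row lasts 1/8 s, in which the tool goes at most 62.5 mm and 10.7 degrees, less where a joint would pass 70% of its speed; a pose out of reach is approached as far as the arm can. A call with a gripper value outside its range is refused whole. The fingers move at their own pace and stop on an object; "grip_force" is the grip in N (left out, the last holds). Time passes only in rows, so rows that repeat a pose let the fingers close. It gives the time, the measured TCP pose, the force and the opening at its end, in the units of the state.
- readout.get_obs(): the state, without advancing time (a new reading comes with each control period).
- imaging.camera(name): name is "scene" or "top"; returns a dict with "color" (480x640x3 uint8, red, green, blue), "mtx" (3x3 intrinsics, pixels), "rvec" (rotation vector, rad) and "tvec" (3), from world to camera coordinates, as OpenCV has them. Camera axes: x right, y down, z forward; pixel columns grow to the right and rows downward; lengths in m; the calibration is good to about 2 mm. A picture is of the moment at which its call begins. There is no depth.
- job.hand_in(): hands the job in, once; it reports no verdict.
The state is a dict: "time_s": time; "qpos": joint angles; "joint_vel": joint speeds; "tau": joint torques, N m; "ee_pos": TCP position; "eef_rot": TCP orientation; "force": force on the tool from outside, world axes, zero at the start; "moment": the same for the moment, N m; "grip_width": finger opening in m.
Only numpy, scipy, OpenCV 4.12 (cv2) and the standard library are available. Lean on these libraries where they do the work, as an engineer would, in place of code of your own. Each camera call takes 0.05 s, during which the arm holds its last target. There are 200 camera calls.

### The job

One of the five look-alike recessed discs in the flat panel on top of the olive case is a push catch; the other four are blind plugs. Feel along the row with closed fingertips to find the one that gives, push it fully home so that the battery door rises by itself, then take the hand away. Do not touch the door or disturb the can, the battery pack and the screwdriver.

Things in the scene. Friction and masses are not known exactly. Their poses are not given: they have to be found in the camera images.
- case: olive equipment case, fixed, 250 (x) x 360 (y) x 90 mm high, origin at the centre of its underside, z up, -x its near side. The near half of its flat top (case x -125 to +3 mm) has a row of five identical round recesses 50 mm across, 2 mm deep, each with a 48 mm grey disc as floor. One disc, any of the five, is the catch; four are rigid plugs, harmless to press. The far half is the door
- catch (a joint): how far the catch disc has been pushed in, m: 0 at the start (2 mm below the panel), 0.007 fully home on a hard stop (9 mm below the panel). It sinks straight down under about 5 N and stays where it is left, without springing back. It looks just like the plugs, which do not give; only pressing tells them apart. This value does not tell which recess it is in
- battery_door: dark olive door plate, 108 (x) x 299 (y) x 5 mm, not to be touched; origin on its hinge line (case x +6, z 87 mm), which runs along the case's y; shut it lies flush and reaches to case x +116 mm. Linked to the catch, it rises by itself as the catch goes in, in proportion, its far edge lifting: tilt 0 shut, about 0.6 rad fully home, edge then 60 mm up
- tin_mid (a point): bystander: closed steel can, 64 mm across, 85 mm high, loose, standing beside the case; point at its centre half-way up
- spare_pack_mid (a point): bystander: black and orange battery pack, 90 x 60 x 40 mm high, loose, lying beside the case; point at its centre
- screwdriver_grip (a point): bystander: red-handled screwdriver lying loose beyond the case; point at the middle of its handle
- recess1 (a point): centre of the disc at the bottom of recess 1 of 5 as at the start, 2 mm below the panel, at case x = -70, y = +132, z = 88 mm; it belongs to the case and does not sink with the catch; the hole is 50 mm across
- recess2 (a point): centre of the disc at the bottom of recess 2 of 5 as at the start, 2 mm below the panel, at case x = -70, y = +66, z = 88 mm; it belongs to the case and does not sink with the catch; the hole is 50 mm across
- recess3 (a point): centre of the disc at the bottom of recess 3 of 5 as at the start, 2 mm below the panel, at case x = -70, y = +0, z = 88 mm; it belongs to the case and does not sink with the catch; the hole is 50 mm across
- recess4 (a point): centre of the disc at the bottom of recess 4 of 5 as at the start, 2 mm below the panel, at case x = -70, y = -66, z = 88 mm; it belongs to the case and does not sink with the catch; the hole is 50 mm across
- recess5 (a point): centre of the disc at the bottom of recess 5 of 5 as at the start, 2 mm below the panel, at case x = -70, y = -132, z = 88 mm; it belongs to the case and does not sink with the catch; the hole is 50 mm across

How it is judged:
By the outcome, as a careful person would: the job done as asked, in the order asked, and still so for the second after the job is handed in, with the robot touching nothing.
It also fails if it takes over 48 s, if anything falls off the work surface, if the arm or the gripper's body presses on something with over 40 N, if the wrist force passes 120 N, or if a joint passes its speed limit or range.

## Working session

There is one attempt and no reset: what is moved stays moved. The work goes in short steps, Python scripts to look and compute and a tool call to move; the robot and the scene stay as the last step left them, time stands still between calls to the robot, and variables do not carry over. Pictures are saved under pics/ and viewed, about 8 in all and at most 12, crops included, and the job is handed in when it is done.

Besides the shell and the picture viewer there is one more tool, called after "Request:" as a command line: name --argument value ..., lists and objects as JSON in quotes. arm_command: Moves the arm, as the interface text tells. Its arguments: {"type":"object","properties":{"increments":{"type":"array","items":{"type":"object","properties":{"gripper":{"type":"number"},"slide":{"type":"array","items":{"type":"number"}},"yaw":{"type":"number"}}}},"grip_force":{"type":"number"}},"required":["increments"]}

```bash
mkdir -p pics
python3 - <<'E'
from station import readout, imaging
import cv2,pickle
o=readout.get_obs(); print(o)
d={n:imaging.camera(n) for n in("scene","top")}
pickle.dump(d,open("d.pkl","wb"))
for n in d: cv2.imwrite(f"pics/{n}.png",d[n]["color"][:,:,::-1]); print(n,d[n]["mtx"],d[n]["rvec"],d[n]["tvec"])
E
```

```text
{'time_s': 0.0, 'qpos': array([-1.31862010e+00,  3.00479646e-01,  1.52157520e+00,  9.00776678e-06,
        1.32067940e+00, -6.66102130e-02]), 'joint_vel': array([ 3.09634657e-04, -1.00714171e-03, -3.35992900e-04, -7.11352217e-05,
       -6.33862915e-04, -9.18707483e-04]), 'tau': array([ 4.41792190e-04, -5.31808448e+01, -3.52732301e+01,  7.09131989e-02,
        2.44293694e-02, -1.08625734e-04]), 'ee_pos': array([ 0.17230824, -0.5220434 ,  0.20488413]), 'eef_rot': array([-3.14045417e+00, -8.46911282e-05,  3.18784157e-01]), 'force': array([-0.24636099,  0.37015395, -0.72036649]), 'moment': array([-0.03456861,  0.00409818, -0.05662269]), 'grip_width': 0.0944670879816781}
scene [[610.94683448   0.         319.13627471]
 [  0.         610.94683448 247.05436193]
 [  0.           0.           1.        ]] [ 0.97950379  2.5730685  -0.90350684] [ 0.44202771 -0.30086108  1.80146712]
top [[473.98391985   0.         321.85858899]
 [  0.         473.98391985 231.52180478]
 [  0.           0.           1.        ]] [ 2.16612992 -2.19554593  0.12876417] [0.05273135 0.63299491 0.9242464 ]
```

View pics/top.png

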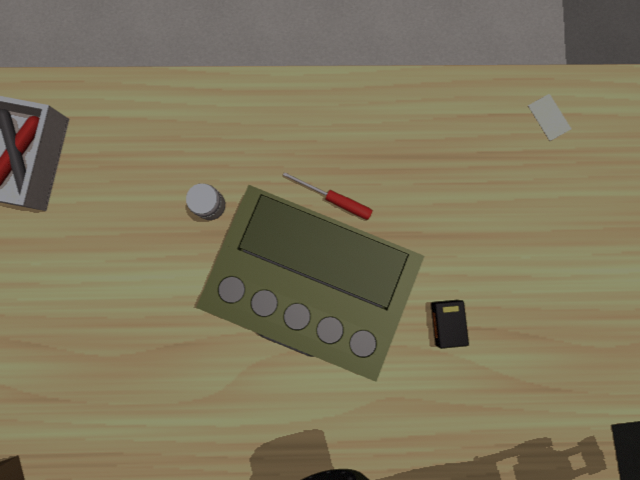

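View pics/scene.png

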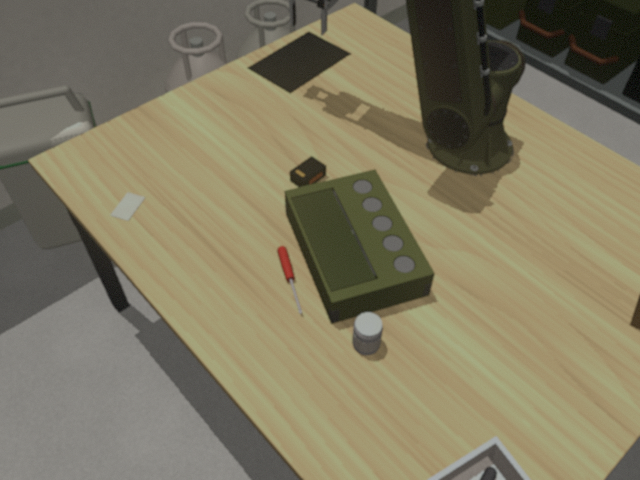

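The top view shows the case with its five discs at about (231,289), (264,303), (297,317), (330,330) and (363,343). The can is at (205,200), the screwdriver at (345,203) and the pack at (450,324). The scene view agrees. Next I'll measure the disc centres.

```bash
cat > h.py <<'E'
import numpy as np,cv2
def ray(c,uv,z):
    R=cv2.Rodrigues(c["rvec"])[0]; C=-R.T@c["tvec"]
    p=cv2.undistortPoints(np.float64(uv).reshape(-1,1,2),c["mtx"],None)[:,0]
    D=np.c_[p,np.ones(len(p))]@R
    return C+D*((z-C[2])/D[:,2])[:,None]
def discs(c,guess):
    hsv=cv2.cvtColor(c["color"],cv2.COLOR_RGB2HSV)
    m=((hsv[...,1]<60)&(hsv[...,2]>60)).astype(np.uint8)
    n,l,s,ce=cv2.connectedComponentsWithStats(m)
    out=[]
    for g in guess:
        k=l[g[1],g[0]]; out.append(ce[k]); print(g,k,s[k],ce[k].round(1))
    return np.array(out)
E
python3 - <<'E'
import pickle,numpy as np
from h import *
d=pickle.load(open("d.pkl","rb"))
P=ray(d["top"],discs(d["top"],[(231,289),(264,303),(297,317),(330,330),(363,343)]),.088)
Q=ray(d["scene"],discs(d["scene"],[(404,264),(393,243),(382,224),(372,205),(362,187)]),.088)
print(P.round(4),Q.round(4)); 
for A in(P,Q):
    v=A[0]-A[4]; print(np.linalg.norm(v),np.arctan2(-v[0],v[1]), A.mean(0))
E
```

```text
(231, 289) 35 [219 277  26  26 530] [231.4 289.2]
(264, 303) 53 [251 290  27  26 538] [264.  302.6]
(297, 317) 64 [284 303  26  26 537] [296.7 315.9]
(330, 330) 69 [317 317  26  26 544] [329.5 329.5]
(363, 343) 70 [350 330  26  27 546] [362.4 342.9]
(404, 264) 45 [393 256  22  17 297] [403.8 263.9]
(393, 243) 44 [382 235  21  17 277] [392.5 242.9]
(382, 224) 43 [372 216  21  15 250] [381.8 223. ]
(372, 205) 42 [362 197  20  15 235] [371.7 204.2]
(362, 187) 39 [353 180  19  14 217] [362.1 186.4]
[[ 0.5221  0.2156  0.088 ]
 [ 0.4966  0.1549  0.088 ]
 [ 0.4711  0.0944  0.088 ]
 [ 0.4453  0.0338  0.088 ]
 [ 0.4197 -0.0268  0.088 ]] [[ 0.5232  0.2144  0.088 ]
 [ 0.4973  0.1534  0.088 ]
 [ 0.4716  0.0926  0.088 ]
 [ 0.4457  0.0319  0.088 ]
 [ 0.4203 -0.0286  0.088 ]]
0.2631467954531872 -0.399854505209473 [0.47095469 0.0943695  0.088     ]
0.2639163990610068 -0.4002622707147051 [0.47163798 0.09273713 0.088     ]
```

Request:
arm_command --increments '[{"gripper": 0,"slide": [0.028,0.055,0]},{"gripper": 0,"slide": [0.056,0.11,0]},{"gripper": 0,"slide": [0.083,0.165,0]},{"gripper": 0,"slide": [0.11,0.22,0]},{"gripper": 0,"slide": [0.138,0.275,0]},{"gripper": 0,"slide": [0.165,0.33,0]},{"gripper": 0,"slide": [0.193,0.385,0]},{"gripper": 0,"slide": [0.22,0.44,0]}]' --grip_force 20

```text
invalid input
```

Request:
arm_command --increments '[{"gripper": 0,"slide": [0.028,0.054,-0.02]},{"gripper": 0,"slide": [0.028,0.054,-0.06]},{"gripper": 0,"slide": [0.028,0.054,-0.09]},{"gripper": 0,"slide": [0.028,0.054,-0.1]},{"gripper": 0,"slide": [0.028,0.054,-0.1]},{"gripper": 0,"slide": [0.028,0.054,-0.1]}]'

```text
invalid input
```

Request:
arm_command --increments '[{"gripper": 0.0,"slide": [0.028,0.055,0.0],"yaw": 0.0},{"gripper": 0.0,"slide": [0.056,0.11,0.0],"yaw": 0.0},{"gripper": 0.0,"slide": [0.083,0.165,0.0],"yaw": 0.0},{"gripper": 0.0,"slide": [0.11,0.22,0.0],"yaw": 0.0},{"gripper": 0.0,"slide": [0.138,0.275,0.0],"yaw": 0.0},{"gripper": 0.0,"slide": [0.165,0.33,0.0],"yaw": 0.0},{"gripper": 0.0,"slide": [0.193,0.385,0.0],"yaw": 0.0},{"gripper": 0.0,"slide": [0.22,0.44,0.0],"yaw": 0.0}]' --grip_force 20

```text
time_s: 1.1
ee_pos: [0.3928, -0.0803, 0.2055]
eef_rot: [3.141, -0.0, 0.319]
force: [1.9, -0.8, -0.2]
grip_width: 0.0174
```

Request:
arm_command --increments '[{"gripper": 0.0,"slide": [0.027,0.053,-0.02],"yaw": 0.0},{"gripper": 0.0,"slide": [0.027,0.053,-0.06],"yaw": 0.0},{"gripper": 0.0,"slide": [0.027,0.053,-0.09],"yaw": 0.0},{"gripper": 0.0,"slide": [0.027,0.053,-0.1],"yaw": 0.0},{"gripper": 0.0,"slide": [0.027,0.053,-0.1],"yaw": 0.0},{"gripper": 0.0,"slide": [0.027,0.053,-0.1],"yaw": 0.0}]'

```text
time_s: 1.85
ee_pos: [0.42, -0.0295, 0.1065]
eef_rot: [3.141, -0.002, 0.318]
force: [0.5, -0.2, 0.2]
grip_width: 0.0003
```

Request:
arm_command --increments '[{"gripper": 0.0,"slide": [0.0,0.0,-0.01],"yaw": 0.0},{"gripper": 0.0,"slide": [0.0,0.0,-0.015],"yaw": 0.0},{"gripper": 0.0,"slide": [0.0,0.0,-0.017],"yaw": 0.0},{"gripper": 0.0,"slide": [0.0,0.0,-0.018],"yaw": 0.0},{"gripper": 0.0,"slide": [0.0,0.0,-0.018],"yaw": 0.0}]'

```text
time_s: 2.48
ee_pos: [0.4193, -0.0293, 0.0882]
eef_rot: [-3.142, 0.0, 0.319]
force: [-6.5, 0.4, 13.9]
grip_width: 0.0007
```

Request:
arm_command --increments '[{"gripper": 0.0,"slide": [0.0,0.0,-0.001],"yaw": 0.0},{"gripper": 0.0,"slide": [0.0,0.0,-0.002],"yaw": 0.0},{"gripper": 0.0,"slide": [0.0,0.0,-0.002],"yaw": 0.0}]'

```text
time_s: 2.85
ee_pos: [0.4195, -0.0293, 0.0879]
eef_rot: [3.141, -0.0, 0.319]
force: [-20.9, 2.7, 46.6]
grip_width: 0.0004
```

Recess 5 is rigid: the force reached 47 N and the tip stayed at z ≈ 0.088. On to recess 4.

Request:
arm_command --increments '[{"gripper": 0.0,"slide": [0.0,0.0,0.018],"yaw": 0.0},{"gripper": 0.0,"slide": [0.0,0.0,0.02],"yaw": 0.0},{"gripper": 0.0,"slide": [0.013,0.03,0.02],"yaw": 0.0},{"gripper": 0.0,"slide": [0.026,0.061,0.02],"yaw": 0.0},{"gripper": 0.0,"slide": [0.026,0.061,0.02],"yaw": 0.0},{"gripper": 0.0,"slide": [0.026,0.061,0.01],"yaw": 0.0},{"gripper": 0.0,"slide": [0.026,0.061,0.004],"yaw": 0.0},{"gripper": 0.0,"slide": [0.026,0.061,0.004],"yaw": 0.0}]'

```text
time_s: 3.85
ee_pos: [0.445, 0.0311, 0.0888]
eef_rot: [-3.141, 0.001, 0.318]
force: [-0.0, -0.2, -1.1]
grip_width: 0.0006
```

Request:
arm_command --increments '[{"gripper": 0.0,"slide": [0.0,0.0,-0.002],"yaw": 0.0},{"gripper": 0.0,"slide": [0.0,0.0,-0.003],"yaw": 0.0},{"gripper": 0.0,"slide": [0.0,0.0,-0.003],"yaw": 0.0}]'

```text
time_s: 4.22
ee_pos: [0.4454, 0.0313, 0.0881]
eef_rot: [3.141, -0.0, 0.318]
force: [-13.7, -1.6, 30.3]
grip_width: 0.0005
```

Recess 4 is rigid too (30 N, no sinking). Next is recess 3.

Request:
arm_command --increments '[{"gripper": 0.0,"slide": [0.0,0.0,0.018],"yaw": 0.0},{"gripper": 0.0,"slide": [0.0,0.0,0.02],"yaw": 0.0},{"gripper": 0.0,"slide": [0.013,0.03,0.02],"yaw": 0.0},{"gripper": 0.0,"slide": [0.026,0.061,0.02],"yaw": 0.0},{"gripper": 0.0,"slide": [0.026,0.061,0.02],"yaw": 0.0},{"gripper": 0.0,"slide": [0.026,0.061,0.01],"yaw": 0.0},{"gripper": 0.0,"slide": [0.026,0.061,0.003],"yaw": 0.0},{"gripper": 0.0,"slide": [0.026,0.061,0.003],"yaw": 0.0}]'

```text
time_s: 5.22
ee_pos: [0.4709, 0.0921, 0.0887]
eef_rot: [-3.141, 0.001, 0.318]
force: [1.0, 0.0, 1.1]
grip_width: 0.0005
```

Request:
arm_command --increments '[{"gripper": 0.0,"slide": [0.0,0.0,-0.002],"yaw": 0.0},{"gripper": 0.0,"slide": [0.0,0.0,-0.003],"yaw": 0.0},{"gripper": 0.0,"slide": [0.0,0.0,-0.003],"yaw": 0.0}]'

```text
time_s: 5.6
ee_pos: [0.4715, 0.0926, 0.0866]
eef_rot: [3.141, -0.0, 0.319]
force: [0.3, -0.9, 1.6]
grip_width: 0.0004
```

Recess 3 gives: z fell to 0.0866 with almost no force. I'll push it to the stop.

Request:
arm_command --increments '[{"gripper": 0.0,"slide": [0.0,0.0,-0.001],"yaw": 0.0},{"gripper": 0.0,"slide": [0.0,0.0,-0.002],"yaw": 0.0},{"gripper": 0.0,"slide": [0.0,0.0,-0.003],"yaw": 0.0},{"gripper": 0.0,"slide": [0.0,0.0,-0.004],"yaw": 0.0},{"gripper": 0.0,"slide": [0.0,0.0,-0.005],"yaw": 0.0},{"gripper": 0.0,"slide": [0.0,0.0,-0.006],"yaw": 0.0},{"gripper": 0.0,"slide": [0.0,0.0,-0.006],"yaw": 0.0}]'

```text
time_s: 6.48
ee_pos: [0.4716, 0.0927, 0.0811]
eef_rot: [3.141, -0.001, 0.319]
force: [-3.8, -4.4, 13.2]
grip_width: 0.0004
```

Request:
arm_command --increments '[{"gripper": 0.0,"slide": [0.0,0.0,-0.001],"yaw": 0.0},{"gripper": 0.0,"slide": [0.0,0.0,-0.001],"yaw": 0.0}]'

```text
time_s: 6.72
ee_pos: [0.4718, 0.0927, 0.081]
eef_rot: [3.141, -0.001, 0.319]
force: [-8.2, -5.7, 25.3]
grip_width: 0.0003
```

It's on the hard stop: z = 0.081 at 25 N. Now I'll retreat straight up, then back toward the start.

Request:
arm_command --increments '[{"gripper": 0.0,"slide": [0.0,0.0,0.015],"yaw": 0.0},{"gripper": 0.0,"slide": [0.0,0.0,0.05],"yaw": 0.0},{"gripper": 0.0,"slide": [0.0,0.0,0.1],"yaw": 0.0},{"gripper": 0.0,"slide": [-0.02,-0.04,0.13],"yaw": 0.0},{"gripper": 0.0,"slide": [-0.045,-0.095,0.13],"yaw": 0.0},{"gripper": 0.0,"slide": [-0.07,-0.15,0.13],"yaw": 0.0},{"gripper": 0.0,"slide": [-0.095,-0.205,0.13],"yaw": 0.0},{"gripper": 0.0,"slide": [-0.12,-0.26,0.13],"yaw": 0.0}]'

```text
time_s: 7.72
ee_pos: [0.3503, -0.1684, 0.2097]
eef_rot: [-3.142, -0.001, 0.319]
force: [1.9, -0.2, -0.5]
grip_width: 0.0002
```

Request:
arm_command --increments '[{"gripper": 0.0,"slide": [-0.025,-0.055,0.0],"yaw": 0.0},{"gripper": 0.0,"slide": [-0.05,-0.11,0.0],"yaw": 0.0},{"gripper": 0.0,"slide": [-0.075,-0.165,0.0],"yaw": 0.0},{"gripper": 0.0,"slide": [-0.1,-0.22,0.0],"yaw": 0.0},{"gripper": 0.0,"slide": [-0.1,-0.22,0.0],"yaw": 0.0},{"gripper": 0.0,"slide": [-0.1,-0.22,0.0],"yaw": 0.0}]'

```text
time_s: 8.48
ee_pos: [0.2516, -0.3867, 0.2092]
eef_rot: [-3.141, -0.0, 0.319]
force: [0.0, 0.2, -0.4]
grip_width: 0.0006
```

Run:
```python
from station import readout, imaging
import cv2,numpy as np
o=readout.get_obs(); print(o["time_s"],o["ee_pos"],o["force"])
a=[imaging.camera(n)["color"][60:400,130:510,::-1] for n in("scene","top")]
cv2.imwrite("pics/end.png",np.hstack(a))
```

```text
8.475 [ 0.2515646  -0.38668517  0.20923652] [ 0.01745969  0.23889183 -0.37451162]
```

View pics/end.png

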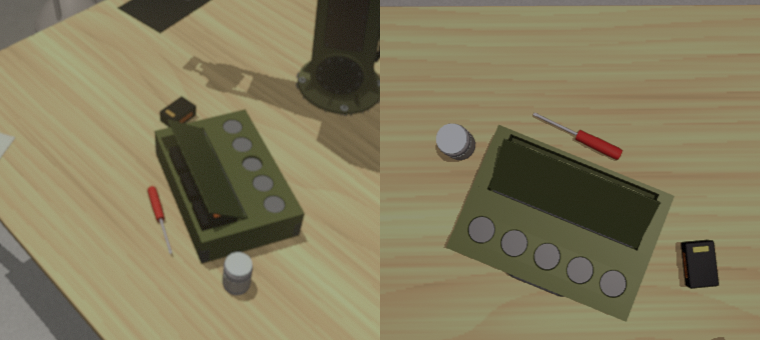

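The door stands raised, the middle disc is sunk, and the can, pack and screwdriver are where they were. The hand is clear, so I'm handing in.

```bash
python3 -c "
from station import job
print(job.hand_in())"
```

```text
the job is handed in; nothing more can be done
None
```

The catch is in recess 3, the middle one. I pushed it fully home, the battery door rose, and I handed the job in at about 8.5 s of the 48 s allowed.

- **Finding it:** I felt along the row from recess 5. Recesses 5 and 4 were rigid, holding at z ≈ 0.088 m under 47 N and 30 N. Recess 3 gave with almost no force. I did not press recesses 1 and 2.
- **Pushing it home:** Recess 3 stopped at z = 0.081 m, the full 7 mm of travel. The force rose to 25 N there with no further sinking, so it was on the hard stop.
- **Last checks:** The final pictures show the door standing open, the middle disc sunk, and the can, battery pack and screwdriver apparently unmoved. The hand was well clear and the force reading was near zero. I judged the door's tilt and the three loose items by eye only and did not measure them.

No check failed or disagreed. My first two move commands were refused because I had left out the yaw value; the arm did not move.

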